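# Set the dish clamp to its gauge mark

## Task

The dish clamp by the microscope stands too wide. With a fingertip, roll the knurled wheel at its end, in as many strokes as it takes, until the gap has closed so far that the index blade of the sliding jaw lines up with the long gauge mark on the scale; the dish must keep a little play, so never let the jaw run onto it. Work the jaw only through the wheel, do not take hold of the wheel or of anything else, leave the dish and the other things where they are, and finish with your hand away.

Things in the scene. Friction and masses are not known exactly. Their poses are not given: they have to be found in the camera images.
- clamp: the dish clamp, dark grey cast metal, fixed to the bench, 126 mm (x) by 194 mm (y) without its wheel; origin at bench level. z up; y along the slide, from the wheel's end towards the sliding jaw; x square to it, towards the pale scale. The wheel's axis lies along y, 30 mm up; its centre is at (0, -110, 30) mm. Nothing of the clamp is higher than the wheel's top (54 mm)
- wheel_top (a point): highest point of the knurled steel wheel (48 mm diameter, 16 mm wide, top 54 mm above the bench) on the end of the clamp's screw; fixed to the clamp, does not turn; axes as the clamp's. The wheel stands free outside the clamp: 14 mm from this point towards +y begins a bearing block 42 mm high, 34 mm away the fixed jaw, 52 mm high
- clamp_wheel (a joint): angle of the wheel, rad. It grows when the wheel's top is rolled towards the clamp's +x (clockwise seen from the wheel end); that closes the clamp, 12 mm of jaw travel per turn (right-hand quick screw), so 1 mm of travel takes 12.6 mm of rolling at the rim. Turns either way with a drag of 1.5 N at the rim and stays where it is left
- clamp_jaw (a joint): travel of the sliding jaw, m: 0 fully open (85 mm between the pads), growing as it closes; the gap is 0.085 minus this value. At the gauge mark it is 0.022 (gap 63 mm, for a 60 mm dish)
- jaw_index (a point): tip of the index blade, a black blade 3 mm wide that sticks out sideways from the sliding aluminium jaw over the pale scale; it moves with the jaw towards the clamp's -y as the jaw closes
- gauge_mark (a point): inner end of the gauge mark: the one long black line (15 mm long, 3 mm wide, square to the slide) on the pale scale strip along the clamp's +x side; the other lines are short (6 mm), 10 mm apart. Axes as the clamp's. The jaw is right when jaw_index coincides with this point
- dish_seat (a point): where the centre of the dish belongs, fixed to the clamp: on the deck, close to the fixed jaw
- dish_center (a point): centre of the glass dish with lid (60 mm diameter, 15 mm high, loose, 55 g) that stands on the clamp's black deck (42 mm above the bench) between the jaws, touching neither
- spare_dish_center (a point): centre of a second such dish on the bench beyond the clamp; leave alone
- reagent_bottle_center (a point): centre of an amber glass bottle with white cap (49 mm diameter, 96 mm high) on the bench past the sliding-jaw end of the clamp; leave alone
- forceps_center (a point): centre of steel forceps (about 130 mm long, 9 mm high) lying on the bench on the -x side of the clamp; leave alone
Things that resemble listed ones, but are neither listed nor needed, are in the scene too. Leave any blue or purple look-alike of the part that bears dish_center alone.

How it is judged:
By the outcome, as a careful person would: the job done as asked, in the order asked, and still so for the second after the job is handed in, with the robot touching nothing.
It also fails if it takes over 64 s, if anything falls off the work surface, if the arm or the gripper's body presses on something with over 40 N, if the wrist force passes 120 N, or if a joint passes its speed limit or range.

## Robot

A 7-joint arm with a two-finger parallel gripper is mounted at the origin on the work surface. World frame = base frame: x ahead of the robot, y to its left, z up, the work surface at z = 0. Lengths are in m, angles in rad, forces in N, time in s.
With the tool pointing down it reaches from about 0.425 to 1.025 m from the base axis. Payload 3.6 kg.
Tool frame: the origin (TCP) lies on the centre line of the jaws, within the pads' length; the fingertips stand 25 mm ahead of it and the grasp point (between the pads) lies 6 mm ahead of it; z points along the fingers, y is the line along which they close (so a half turn about z gives the same grasp; the last joint's range is limited). The gripper opens to 85 mm and grips with 20 to 120 N. Pads are 22 mm wide; open, the fingers measure 114 mm over their backs; the gripper's body (76 mm by 85 mm) begins 54 mm behind the grasp point. The pads swing forward as they close: fully open they stand 13 mm farther back than shut.
Start: joints at [1.038, 0.591, 0.048, 1.609, -0.033, 0.943, -0.034], TCP at [0.308, -0.656, 0.256] pointing down, gripper open.
Joint ranges: [-2.69, 2.69], [-0.47, 2.24], [-1.27, 1.36], [0.19, 2.51], [-1.53, 4.68], [0.08, 2.07], [-3.09, 3.09]. Speed limits (rad/s): [2.57, 2.57, 3.14, 3.14, 3.14, 3.14, 3.14].

## Interface

Orientations are given as a unit quaternion [x, y, z, w].
In Python, from cell import manip gives the robot as it stands.
- The arm moves only by the tool drive_tool, never from a script. Its argument "moves" is a list of rows, each a list of 3 entries, a list of its own where there are three numbers: the turn, a rotation vector about the tool's x, y, z in degrees, then the shift along the tool's x, y, z in cm, then the finger opening in cm, from 0 to 8.54. A call has 1 to 8 rows; each row shifts and turns the commanded pose from where the row before left it, along the tool's axes as they then stand; what a row does not reach is not made up. A row lasts 1/12 s, in which the tool goes at most 41.7 mm and 7.16 degrees, less where a joint would pass 70% of its speed; a pose out of reach is approached as far as the arm can. A call is refused whole if a number of a shift passes 4.17 or a number of a turn 7.16, either way. A call with a gripper value outside its range is refused whole. The fingers move at their own pace and stop on an object; "newtons" is the grip in N (left out, the last holds). Time passes only in rows, so rows that do not move let the fingers close. It gives the time, the measured TCP pose, the force, the opening and the grip force at its end, in the units of the state.
- manip.read_state(): the state, without advancing time (a new reading comes with each control period).
- manip.get_image(name): name is "scene" or "side" or "wrist"; returns a dict with "pixels" (420x560x3 uint8, red, green, blue), "fx", "fy", "cx", "cy" (pixels), "R" (3x3) and "t" (3): a world point X has camera coordinates R X + t; the wrist camera has in their place "tool_from_camera" (4x4, takes a point from camera to tool coordinates, whose origin is the TCP and whose axes are the flange's). Camera axes: x right, y down, z forward; pixel columns grow to the right and rows downward; lengths in m; the calibration is good to about 2 mm. A picture is of the moment at which its call begins: read the wrist's pose just before it. There is no depth.
- manip.close_job(): hands the job in; it is judged then, once.
Trained networks look in a picture, given as the dict that the camera call returned (one of the last four; its "shot" number tells which), for a name from the list of things; names that differ only in an ending like _2 or _b are one class to them, and where a whole thing is asked for, a point or a joint stands for the part that bears it (a point fixed in the world has none). Each returns a list of dicts, best first, with "conf" (0 to 1); they miss things now and then, are a little off and sometimes report something else, mostly with a low value. They report only what shows in the picture. A call takes as long as a camera call. They do not tell look-alikes from the thing itself.
- manip.spot_in(picture, target): "location" ([x, y, z] in m, in the coordinates of the camera as it stood for that picture, good to about 4 mm: the middle of the surface that is visible of it).
- manip.silhouettes(picture, target): "mask" (420x560 bool, what is visible of it).
The state is a dict: "time_s": time; "qpos": joint angles; "dq": joint speeds; "joint_torque": joint torques, N m; "tool_pos": TCP position; "orientation": TCP orientation; "force": force on the tool from outside, world axes, zero at the start; "ft_torque": the same for the moment, N m; "finger_gap": finger opening in m; "gripper_force": force on a finger pad.
Only numpy, scipy, OpenCV 4.12 (cv2) and the standard library are available. Lean on these libraries where they do the work, as an engineer would, in place of code of your own. Each camera call takes 0.05 s, during which the arm holds its last target. There are 200 camera calls.

## Working session

There is one attempt and no reset: what is moved stays moved. The work goes in short steps, Python scripts to look and compute and a tool call to move; the robot and the scene stay as the last step left them, time stands still between calls to the robot, and variables do not carry over. Pictures are saved under pics/ and viewed, at most 10 in all, crops included, and the job is handed in when it is done.

Besides the shell and the picture viewer there is one more tool, called by a JSON object that holds its "method" and its "body". drive_tool: Moves the arm, as the interface text tells. Its arguments: {"type":"object","properties":{"moves":{"type":"array"},"newtons":{"type":"number"}},"required":["moves"]}

```bash
mkdir -p pics; ls; python3 - <<'E'
from cell import manip
import cv2,numpy as np
s=manip.read_state();print(s)
ims=[]
for n in("scene","side"):
    p=manip.get_image(n);cv2.imwrite(f"pics/{n}0.png",p["pixels"][:,:,::-1])
    R=np.array(p["R"]);t=np.array(p["t"])
    print(n,"cam at",-R.T@t)
    for k in("clamp","wheel_top","jaw_index","gauge_mark","dish_center","spare_dish_center","reagent_bottle_center","forceps_center"):
        for d in manip.spot_in(p,k)[:3]:
            print(n,k,round(d["conf"],2),np.round(R.T@(np.array(d["location"])-t),3))
E
```

```text
pics
{'time_s': 0.0, 'qpos': array([ 1.03850934,  0.59210186,  0.04826639,  1.60979392, -0.03327669,
        0.94267262, -0.03369332]), 'dq': array([ 0.00212745,  0.00039254, -0.00039496, -0.00151033, -0.00168803,
       -0.00251481, -0.00115221]), 'joint_torque': array([ 2.48899960e-05, -5.48686337e+01,  1.54674802e+00, -1.98124713e+01,
        9.39932303e-03,  8.73064011e-03, -8.81032634e-06]), 'tool_pos': array([ 0.30771789, -0.65563258,  0.25516308]), 'orientation': array([ 9.76014960e-01,  2.17700755e-01, -2.95958597e-04, -1.04496242e-03]), 'force': array([0.10151427, 0.42417403, 0.47054406]), 'ft_torque': array([ 0.02048051, -0.03690321,  0.03215553]), 'gripper_force': 0.0, 'finger_gap': 0.08543091523887797}
scene cam at [ 1.23646962 -0.2865657   0.6332454 ]
scene clamp 0.75 [ 0.582 -0.018  0.039]
scene wheel_top 0.62 [ 0.58  -0.023  0.036]
scene jaw_index 0.68 [0.573 0.01  0.043]
scene jaw_index 0.57 [ 0.681 -0.067  0.013]
scene gauge_mark 0.66 [ 0.584 -0.02   0.037]
scene dish_center 0.94 [ 0.407 -0.065  0.014]
scene dish_center 0.92 [ 0.539 -0.04   0.058]
scene dish_center 0.86 [ 0.605 -0.189  0.015]
scene spare_dish_center 0.76 [ 0.681 -0.07   0.008]
scene reagent_bottle_center 0.77 [0.639 0.14  0.053]
scene forceps_center 0.46 [0.464 0.111 0.01 ]
side cam at [ 0.14958291 -0.60538551  0.56289305]
side clamp 0.89 [ 0.537 -0.06   0.038]
side clamp 0.48 [0.611 0.137 0.053]
side wheel_top 0.72 [ 0.536 -0.061  0.042]
side jaw_index 0.82 [0.543 0.009 0.044]
side gauge_mark 0.65 [ 0.536 -0.064  0.037]
side dish_center 0.93 [ 0.379 -0.157  0.018]
side dish_center 0.82 [ 0.587 -0.198  0.017]
side dish_center 0.63 [ 0.53  -0.042  0.056]
side spare_dish_center 0.72 [ 0.667 -0.066  0.014]
side spare_dish_center 0.3 [ 0.496 -0.117  0.033]
side reagent_bottle_center 0.69 [0.546 0.01  0.049]
side reagent_bottle_center 0.58 [0.615 0.141 0.053]
side forceps_center 0.76 [0.459 0.102 0.01 ]
```

View pics/scene0.png

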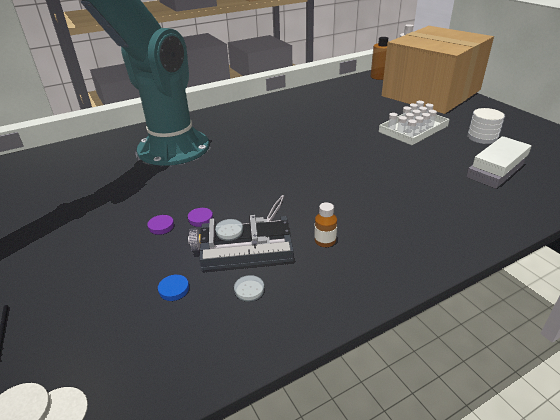

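View pics/side0.png

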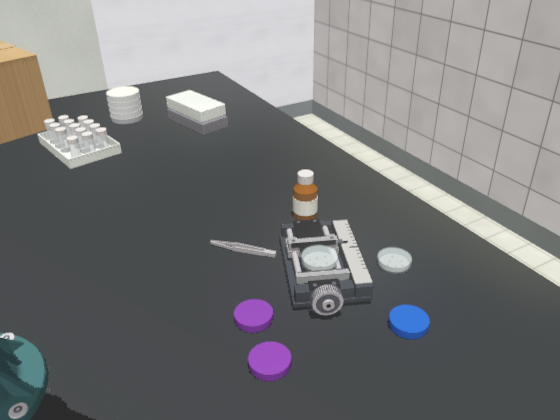

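The scene picture shows the clamp with the wheel at about (194,239), the scale facing the camera (x+), and the clear dish on the deck at (229,229). There are look-alikes: purple at (160,224) and (200,216), blue at (173,287), and the spare dish at (249,288). The clear dish on the deck, between the jaws, is the one that fits. The side picture shows the wheel at (327,299), the fixed jaw at (322,275), and the sliding jaw at (315,240).

```bash
python3 - <<'E'
import cv2,numpy as np
a=cv2.imread("pics/scene0.png")[200:275,180:300];b=cv2.imread("pics/side0.png")[210:320,270:380]
a=cv2.resize(a,None,fx=4,fy=4,interpolation=cv2.INTER_CUBIC)
b=cv2.resize(b,None,fx=2.72,fy=2.72,interpolation=cv2.INTER_CUBIC)
a=a[:300]; b=b[:300,:300]
c=np.hstack([a,np.pad(b,((0,a.shape[0]-b.shape[0]),(0,0),(0,0)))]) if b.shape[0]<=300 else None
cv2.imwrite("pics/crop1.png",c);print(c.shape)
E
```

```text
(300, 779, 3)
```

View pics/crop1.png

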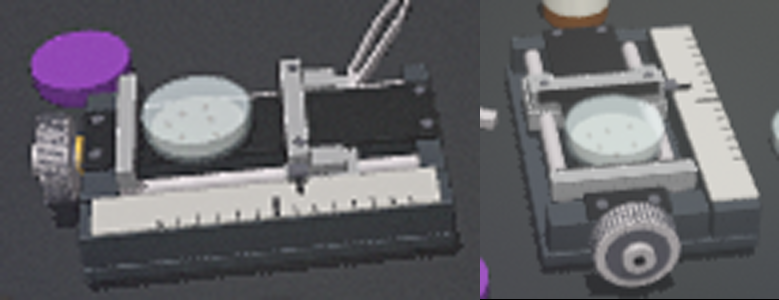

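The crop shows the black index blade at scene (255,247), about 12 mm on the open side of the long mark at (249,250). The wheel hub is at side (328,305).

```bash
python3 - <<'E'
from cell import manip
import cv2,numpy as np
P=[];
for n in("scene","side"):
    p=manip.get_image(n);K=np.array([[p["fx"],0,p["cx"]],[0,p["fy"],p["cy"]],[0,0,1]])
    P.append(K@np.c_[np.array(p["R"]),np.array(p["t"])])
pts={"hub":((192,239.5),(328,305)),"index":((255,246.9),(347.2,241.3)),"gauge":((249.3,249.5),(349.8,246.8)),
"strip_wheel_in":((203,250.7),(353.5,284.6)),"strip_far_in":((289,242.5),(332.5,221)),
"jawfix_top_+x":((213,246),(349,270))}
for k,(a,b) in pts.items():
    X=cv2.triangulatePoints(P[0],P[1],np.array(a,float),np.array(b,float)).ravel();X=X[:3]/X[3]
    e=[np.round((Q@np.r_[X,1])[:2]/(Q@np.r_[X,1])[2]-u,1) for Q,u in zip(P,(a,b))]
    print(k,np.round(X,4),e)
E
```

```text
hub [ 0.4973 -0.1148  0.026 ] [array([-0.5,  0.7]), array([-0.5, -0.6])]
index [ 0.606  -0.0126  0.0412] [array([ 0., -0.]), array([0., 0.])]
gauge [ 0.6033 -0.0246  0.0377] [array([ 0.1, -0.2]), array([0.1, 0.1])]
strip_wheel_in [ 0.5517 -0.107   0.0346] [array([ 0.4, -0.6]), array([0.4, 0.5])]
strip_far_in [0.6249 0.059  0.0362] [array([ 0.2, -0.5]), array([0.2, 0.3])]
jawfix_top_+x [ 0.5589 -0.0853  0.0447] [array([ 0.8, -1.2]), array([0.8, 1. ])]
```

{"method": "drive_tool", "body": {"moves": [[[0,0,0],[2.5,-2.6,0],0],[[0,0,0],[2.5,-2.6,0],0],[[0,0,0],[2.5,-2.6,0],0],[[0,0,0],[2.5,-2.6,0],0],[[0,0,0],[2.5,-2.6,0],0],[[0,0,0],[2.5,-2.6,0],0],[[0,0,0],[2.5,-2.6,0],0],[[0,0,0],[2.5,-2.6,0],0]], "newtons": 20}}

```text
time_s: 1.67
tool_pos: [0.4011, -0.3815, 0.2566]
orientation: [0.976, 0.218, 0.0, 0.0]
force: [0.9, 0.2, 0.1]
finger_gap: -0.0001
gripper_force: 0.0
```

{"method": "drive_tool", "body": {"moves": [[[0,0,0],[2.5,-2.6,0],0],[[0,0,0],[2.5,-2.6,0],0],[[0,0,0],[2.5,-2.6,0],0],[[0,0,0],[2.5,-2.6,0],0],[[0,0,0],[2.5,-2.6,0],0],[[0,0,0],[2.5,-2.6,0],0],[[0,0,0],[2.5,-2.6,0],0],[[0,0,0],[2.0,-2.0,0],0]]}}

```text
time_s: 2.33
tool_pos: [0.4922, -0.1142, 0.2567]
orientation: [0.976, 0.219, 0.001, -0.0]
force: [0.7, -0.7, 0.1]
finger_gap: 0.0002
gripper_force: 0.0
```

{"method": "drive_tool", "body": {"moves": [[[0,0,-6.85],[0,0,0],0],[[0,0,-6.85],[0,0,0],0],[[0,0,-6.85],[0,0,0],0],[[0,0,-6.85],[0,0,0],0],[[0,0,-6.85],[0,0,0],0],[[0,0,-6.85],[0,0,0],0],[[0,0,0],[0,0,0],0],[[0,0,0],[0,0,0],0]]}}

```text
time_s: 3.0
tool_pos: [0.4914, -0.1175, 0.2564]
orientation: [0.838, 0.545, 0.0, 0.0]
force: [0.5, 0.6, -0.5]
finger_gap: 0.0003
gripper_force: 0.0
```

```bash
cat > h.py <<'E'
from cell import manip
import cv2,numpy as np
from scipy.spatial.transform import Rotation as Ro
def look(fn=None):
    s=manip.read_state();p=manip.get_image("wrist")
    if fn: cv2.imwrite(fn,p["pixels"][:,:,::-1])
    T=np.eye(4);T[:3,:3]=Ro.from_quat(s["orientation"]).as_matrix();T[:3,3]=s["tool_pos"]
    return s,p,T@np.array(p["tool_from_camera"])
def px(p,M,u,v,z):
    d=M[:3,:3]@np.array([(u-p["cx"])/p["fx"],(v-p["cy"])/p["fy"],1]);c=M[:3,3]
    return c+d*(z-c[2])/d[2]
E
python3 - <<'E'
from h import *
s,p,M=look("pics/w1.png");np.save("M1.npy",M)
print(s["time_s"],s["tool_pos"],Ro.from_quat(s["orientation"]).as_matrix().round(3),s["force"],s["finger_gap"],s["qpos"].round(2));print(M[:3,3],{k:p[k] for k in("fx","fy","cx","cy")})
for k in("wheel_top","jaw_index","gauge_mark","dish_center"):
    for d in manip.spot_in(p,k)[:2]: print(k,round(d["conf"],2),(M@np.r_[d["location"],1])[:3].round(4))
E
```

```text
3.0 [ 0.49144475 -0.11752446  0.25643305] [[ 0.406  0.914  0.   ]
 [ 0.914 -0.406  0.   ]
 [ 0.     0.    -1.   ]] [ 0.53123695  0.62358553 -0.53195553] 0.00032297356114012834 [ 0.32  0.32 -0.22  2.09  0.1   0.74 -0.38]
[ 0.5204719 -0.0513077  0.3746628] {'fx': 368.842359243752, 'fy': 368.842359243752, 'cx': 280.15134320241833, 'cy': 207.06782528948673}
wheel_top 0.89 [ 0.5491 -0.0522  0.0378]
jaw_index 0.7 [0.5513 0.0028 0.0522]
gauge_mark 0.83 [ 0.5463 -0.0501  0.0395]
gauge_mark 0.56 [0.5533 0.0053 0.0502]
dish_center 0.98 [ 0.5303 -0.0378  0.0574]
dish_center 0.93 [ 0.4009 -0.0617  0.015 ]
```

View pics/w1.png

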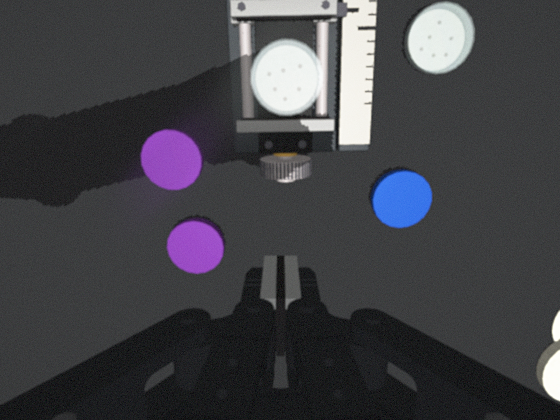

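The wrist picture has image up along clamp +y and right along clamp +x. It shows the wheel at u 261–311, v 154–182, the index at (343,9), and the long mark at v≈27.

```bash
python3 - <<'E'
from h import *
M=np.load("M1.npy");p=dict(fx=368.84,fy=368.84,cx=280.15,cy=207.07)
e=np.array([.914,-.406]);f=np.array([.406,.914]);o=np.array([.4914,-.1175])
def show(n,u,v,z):
    X=px(p,M,u,v,z);print(n,X.round(4),"tool x,y",((X[:2]-o)@f*1e3).round(1),((X[:2]-o)@e*1e3).round(1))
for v in(155,163,170,178): show(v,286,v,.054)
show("L",261,165,.03);show("R",311,165,.03)
show("idx",343,9,.042);show("g",366,27,.037);show("stripL",339,100,.037)
show("dish",286,77,.057);show("basecorner",368,150,.03)
im=cv2.imread("pics/w1.png")
cv2.imwrite("pics/c2.png",np.hstack([cv2.resize(im[0:120,310:400],None,fx=4,fy=4,interpolation=cv2.INTER_CUBIC),cv2.resize(im[120:200,240:330],None,fx=4,fy=4.0,interpolation=cv2.INTER_CUBIC).copy() if 0 else cv2.resize(im[110:200,240:330],(360,480),interpolation=cv2.INTER_CUBIC)]))
E
```

```text
155 [ 0.5057 -0.0974  0.054 ] tool x,y 24.2 4.9
163 [ 0.5029 -0.1038  0.054 ] tool x,y 17.2 4.9
170 [ 0.5004 -0.1095  0.054 ] tool x,y 10.9 5.0
178 [ 0.4975 -0.1161  0.054 ] tool x,y 3.8 5.0
L [ 0.4792 -0.0999  0.03  ] tool x,y 11.1 -18.3
R [ 0.5223 -0.119   0.03  ] tool x,y 11.1 28.9
idx [ 0.595  -0.0092  0.042 ] tool x,y 141.0 50.7
g [ 0.6088 -0.029   0.037 ] tool x,y 128.6 71.3
stripL [ 0.5669 -0.0744  0.037 ] tool x,y 70.1 51.5
dish [ 0.5313 -0.0388  0.057 ] tool x,y 88.1 4.5
basecorner [ 0.5763 -0.1275  0.03  ] tool x,y 25.3 81.7
```

View pics/c2.png

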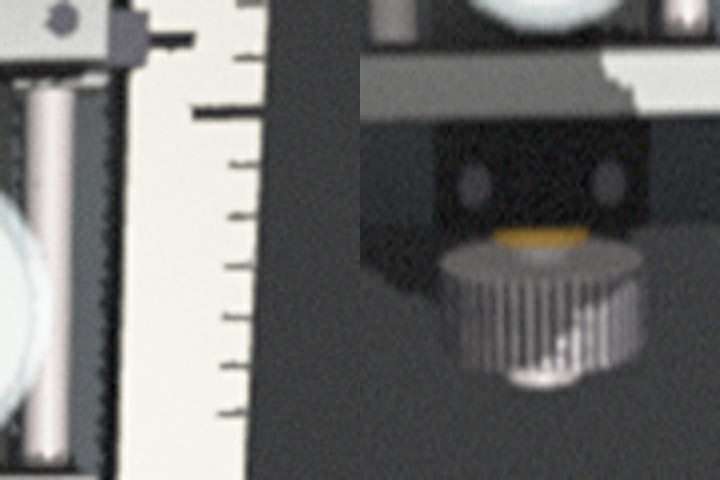

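The tool axes line up with the clamp: tool x is clamp y, and tool y is clamp x. The wheel top is about +9.5 mm in tool x and +5 mm in tool y from the tool. The index has about 13 mm to go, which is about 160 mm of rolling. I'll go above the wheel and feel for contact.

{"method": "drive_tool", "body": {"moves": [[[0,0,0],[0.9,0.5,2.5],0],[[0,0,0],[0,0,3.5],0],[[0,0,0],[0,0,3.5],0],[[0,0,0],[0,0,3.5],0],[[0,0,0],[0,0,2.4],0],[[0,0,0],[0,0,1.0],0],[[0,0,0],[0,0,0],0],[[0,0,0],[0,0,0],0]]}}

```text
time_s: 3.92
tool_pos: [0.5, -0.1111, 0.0925]
orientation: [0.838, 0.546, -0.0, 0.0]
force: [0.8, 0.2, 0.8]
finger_gap: -0.0001
gripper_force: 0.0
```

{"method": "drive_tool", "body": {"moves": [[[0,0,0],[0,0,0.3],0],[[0,0,0],[0,0,0.3],0],[[0,0,0],[0,0,0],0],[[0,0,0],[0,0,0],0]]}}

```text
time_s: 4.25
tool_pos: [0.5001, -0.1113, 0.0871]
orientation: [0.838, 0.546, 0.001, 0.001]
force: [0.2, 0.5, -0.2]
finger_gap: 0.0
gripper_force: 0.0
```

{"method": "drive_tool", "body": {"moves": [[[0,0,0],[0,0,0.3],0],[[0,0,0],[0,0,0.2],0],[[0,0,0],[0,0,0],0],[[0,0,0],[0,0,0],0]]}}

```text
time_s: 4.58
tool_pos: [0.4995, -0.1111, 0.0812]
orientation: [0.838, 0.546, -0.0, -0.0]
force: [0.3, 0.1, -0.2]
finger_gap: 0.0003
gripper_force: 0.0
```

{"method": "drive_tool", "body": {"moves": [[[0,0,0],[0,0,0.2],0],[[0,0,0],[0,0,0.1],0],[[0,0,0],[0,0,0],0],[[0,0,0],[0,0,0],0]]}}

```text
time_s: 4.92
tool_pos: [0.5, -0.1112, 0.079]
orientation: [0.838, 0.546, 0.0, 0.0]
force: [-1.3, -0.2, 7.8]
finger_gap: 0.0001
gripper_force: 3.7
```

{"method": "drive_tool", "body": {"moves": [[[0,0,0],[0,0,0.2],0],[[0,0,0],[0,0,0],0],[[0,0,0],[0,0,0],0]]}}

```text
time_s: 5.17
tool_pos: [0.5018, -0.112, 0.0787]
orientation: [0.838, 0.546, 0.002, 0.002]
force: [-1.6, -0.3, 22.3]
finger_gap: -0.0002
gripper_force: 10.7
```

{"method": "drive_tool", "body": {"moves": [[[0,0,0],[0,0.4,-0.1],0],[[0,0,0],[0,0.4,0],0],[[0,0,0],[0,0.4,0.05],0],[[0,0,0],[0,0.4,0.1],0],[[0,0,0],[0,0.3,0.15],0],[[0,0,0],[0,0,0],0]]}}

```text
time_s: 5.67
tool_pos: [0.5183, -0.119, 0.0743]
orientation: [0.838, 0.546, 0.001, 0.001]
force: [1.2, 0.3, 2.6]
finger_gap: -0.0
gripper_force: 1.7
```

{"method": "drive_tool", "body": {"moves": [[[0,0,0],[0.0,0.2,-1.6],0],[[0,0,0],[0,-2.0,0],0],[[0,0,0],[0,-2.0,0],0],[[0,0,0],[0,0,0],0],[[0,0,0],[0,0,0],0]]}}

```text
time_s: 6.08
tool_pos: [0.4804, -0.103, 0.0899]
orientation: [0.837, 0.547, -0.001, -0.001]
force: [0.2, -0.6, -1.2]
finger_gap: -0.0001
gripper_force: 0.0
```

```bash
python3 - <<'E'
from h import *
s,p,M=look("pics/w2.png");np.save("M2.npy",M);print(s["time_s"],s["tool_pos"],M[:3,3])
cv2.imwrite("pics/w2c.png",cv2.resize(p["pixels"][:,:,::-1],(800,600),interpolation=cv2.INTER_CUBIC))
q=manip.get_image("scene");cv2.imwrite("pics/s2.png",q["pixels"][:,:,::-1])
E
```

```text
6.0833 [ 0.48041878 -0.10297747  0.0898758 ] [ 0.50951167 -0.03666173  0.20803286]
```

View pics/w2c.png

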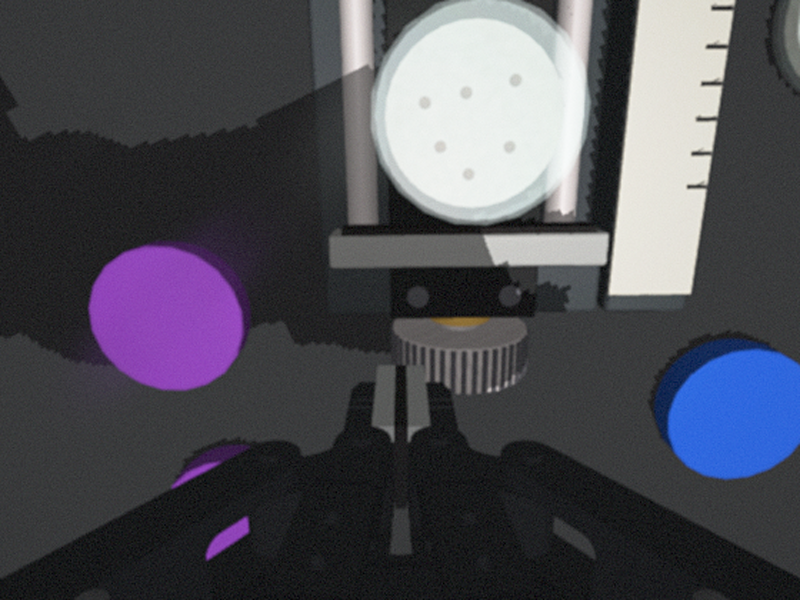

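The wheel is at (460,350) and the fingertip at (400,375), in 800×600 pixels. The index is out of this view, so I'll measure it in the scene picture by comparing it with the earlier one.

```bash
python3 - <<'E'
from h import *
M=np.load("M2.npy");p=dict(fx=368.84,fy=368.84,cx=280.15,cy=207.07)
f=np.array([.406,.914]);e=np.array([.914,-.406]);o=np.array([.4804,-.1030])
for u,v in((458,350),(458,389)):
    X=px(p,M,u/1.4286,v/1.4286,.054);print(X.round(4),((X[:2]-o)@f*1e3).round(1),((X[:2]-o)@e*1e3).round(1))
a=cv2.imread("pics/scene0.png");b=cv2.imread("pics/s2.png")
def shift(a,b):  # jaw patch, sub-pixel
    k=4
    A=cv2.resize(a[212:250,248:276],None,fx=k,fy=k,interpolation=cv2.INTER_CUBIC)
    B=cv2.resize(b[205:257,225:285],None,fx=k,fy=k,interpolation=cv2.INTER_CUBIC)
    r=cv2.matchTemplate(B,A,cv2.TM_CCOEFF_NORMED);_,m,_,l=cv2.minMaxLoc(r);return l[0]/k-23,l[1]/k-7,m
print(shift(a,a),shift(a,b))
E
```

```text
[ 0.5002 -0.1022  0.054 ] 8.8 17.8
[ 0.4952 -0.1148  0.054 ] -4.8 18.3
(0.0, 0.0, 0.9997962117195129) (-0.75, 0.0, 0.9617133736610413)
```

{"method": "drive_tool", "body": {"moves": [[[0,0,0],[0.2,0,1.4],0],[[0,0,0],[0,0.48,-0.05],0],[[0,0,0],[0,0.48,-0.1],0],[[0,0,0],[0,0.48,0],0],[[0,0,0],[0,0.48,0],0],[[0,0,0],[0,0.48,0],0],[[0,0,0],[0,0.48,0.05],0],[[0,0,0],[0,0.48,0.15],0]]}}

```text
time_s: 6.85
tool_pos: [0.5158, -0.1155, 0.0766]
orientation: [0.838, 0.546, 0.001, 0.001]
force: [0.2, 1.6, 3.2]
finger_gap: -0.0002
gripper_force: 1.4
```

{"method": "drive_tool", "body": {"moves": [[[0,0,0],[0,0.44,0.2],0],[[0,0,0],[0,0.1,-1.65],0],[[0,0,0],[0,-2.0,0],0],[[0,0,0],[0,-1.9,0],0],[[0,0,0],[0,0,0],0]]}}

```text
time_s: 7.27
tool_pos: [0.4788, -0.1006, 0.0897]
orientation: [0.837, 0.547, -0.003, -0.002]
force: [-0.4, -0.6, 0.4]
finger_gap: 0.0001
gripper_force: 0.0
```

{"method": "drive_tool", "body": {"moves": [[[0,0,0],[0,0,1.4],0],[[0,0,0],[0,0.48,-0.05],0],[[0,0,0],[0,0.48,-0.1],0],[[0,0,0],[0,0.48,0],0],[[0,0,0],[0,0.48,0],0],[[0,0,0],[0,0.48,0],0],[[0,0,0],[0,0.48,0.05],0],[[0,0,0],[0,0.48,0.15],0]]}}

```text
time_s: 7.93
tool_pos: [0.5159, -0.1156, 0.0766]
orientation: [0.838, 0.546, 0.001, 0.001]
force: [0.3, 0.4, 3.6]
finger_gap: 0.0001
gripper_force: 1.2
```

{"method": "drive_tool", "body": {"moves": [[[0,0,0],[0,0.44,0.2],0],[[0,0,0],[0,0.1,-1.65],0],[[0,0,0],[0,-2.0,0],0],[[0,0,0],[0,-1.9,0],0],[[0,0,0],[0,0,0],0]]}}

```text
time_s: 8.35
tool_pos: [0.4788, -0.1008, 0.0897]
orientation: [0.837, 0.547, -0.003, -0.002]
force: [-1.0, -0.5, -0.8]
finger_gap: 0.0001
gripper_force: 0.0
```

```bash
cat >> h.py <<'E'
def shift(b):
    a=cv2.imread("pics/scene0.png");k=8
    A=cv2.resize(a[212:250,248:276],None,fx=k,fy=k,interpolation=cv2.INTER_CUBIC)
    B=cv2.resize(b[205:257,225:285],None,fx=k,fy=k,interpolation=cv2.INTER_CUBIC)
    r=cv2.matchTemplate(B,A,cv2.TM_CCOEFF_NORMED);_,m,_,l=cv2.minMaxLoc(r);return l[0]/k-23,l[1]/k-7,m
E
python3 - <<'E'
from h import *
s=manip.read_state();print(s["time_s"],s["tool_pos"])
q=manip.get_image("scene");b=np.ascontiguousarray(q["pixels"][:,:,::-1]);cv2.imwrite("pics/s3.png",b);print(shift(b))
E
```

```text
8.35 [ 0.47881835 -0.10079315  0.08967946]
(-3.5, 0.25, 0.9084054827690125)
```

Each stroke gives about 2.9 mm, and about 5 mm remain. I'll make one more full stroke, then look from above.

{"method": "drive_tool", "body": {"moves": [[[0,0,0],[0,0,1.4],0],[[0,0,0],[0,0.48,-0.05],0],[[0,0,0],[0,0.48,-0.1],0],[[0,0,0],[0,0.48,0],0],[[0,0,0],[0,0.48,0],0],[[0,0,0],[0,0.48,0],0],[[0,0,0],[0,0.48,0.05],0],[[0,0,0],[0,0.48,0.15],0]]}}

```text
time_s: 9.07
tool_pos: [0.5162, -0.1155, 0.0764]
orientation: [0.838, 0.546, 0.001, 0.001]
force: [0.1, 1.2, 3.0]
finger_gap: 0.0001
gripper_force: 1.1
```

{"method": "drive_tool", "body": {"moves": [[[0,0,0],[0,0.44,0.2],0],[[0,0,0],[0,0.1,-1.65],0],[[0,0,0],[0,-1.9,-3.0],0],[[0,0,0],[1.0,0,-3.5],0],[[0,0,0],[3,0,-2],0],[[0,0,0],[3,0,0],0],[[0,0,0],[0,0,0],0],[[0,0,0],[0,0,0],0]]}}

```text
time_s: 9.73
tool_pos: [0.5312, -0.0439, 0.1755]
orientation: [0.836, 0.548, 0.001, 0.0]
force: [0.5, -0.9, -1.1]
finger_gap: 0.0
gripper_force: 0.0
```

```bash
python3 - <<'E'
from h import *
s,p,M=look("pics/w3.png");np.save("M3.npy",M);print(s["time_s"],s["tool_pos"],M[:3,3])
q=manip.get_image("scene");b=np.ascontiguousarray(q["pixels"][:,:,::-1]);cv2.imwrite("pics/s4.png",b);print(shift(b))
cv2.imwrite("pics/w3c.png",cv2.resize(p["pixels"][:,:,::-1],(800,600),interpolation=cv2.INTER_CUBIC))
E
```

```text
9.7333 [ 0.53118417 -0.04387321  0.17554988] [0.55958306 0.02247227 0.29386279]
(-4.75, 0.375, 0.8214467763900757)
```

View pics/w3c.png

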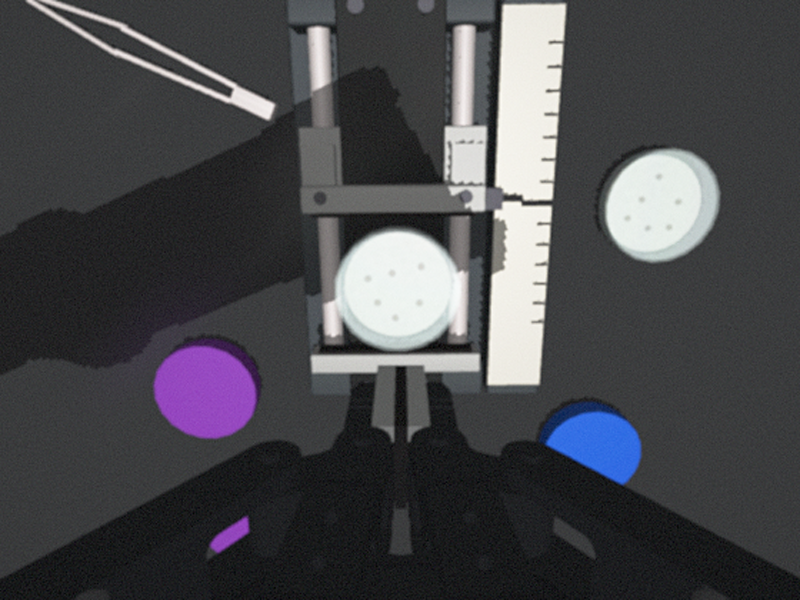

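The index (about (510,198)) is now just short of the long mark (about (537,203)). I'll measure the offset with sub-pixel profiles.

```bash
python3 - <<'E'
from h import *
M=np.load("M3.npy");p=dict(fx=368.84,fy=368.84,cx=280.15,cy=207.07)
g=cv2.imread("pics/w3.png",0).astype(float)
f=np.array([.406,.914]);o=M[:2,3]
for name,u0,u1,v0,v1 in(("idx",353,364,130,152),("mark",367,383,130,152),("tickbelow",377,384,151,160),("tickabove",380,386,120,130)):
    pr=g[v0:v1,u0:u1].mean(1);print(name,pr.round(0).astype(int))
    w=np.clip(np.percentile(pr,75)-pr-15,0,None);v=(w*np.arange(v0,v1)).sum()/w.sum();u=(u0+u1)/2
    for z in(.037,.040): print("  v",round(v,2),"z",z,"y along slide rel camera mm",((px(p,M,u,v,z)[:2]-o)@f*1e3).round(2))
c=cv2.resize(cv2.imread("pics/w3.png")[115:175,330:400],(700,600),interpolation=cv2.INTER_CUBIC);cv2.imwrite("pics/c3.png",c)
E
```

```text
idx [241 242 242 243 236 194 124  63  49  55 109 203 245 244 242 242 241 241
 242 241 241 242]
  v 138.01 z 0.037 y along slide rel camera mm -26.13
  v 138.01 z 0.04 y along slide rel camera mm -25.82
mark [240 240 240 240 240 240 240 242 242 216 129  58  48 100 197 243 243 240
 240 240 240 240]
  v 141.66 z 0.037 y along slide rel camera mm -28.52
  v 141.66 z 0.04 y along slide rel camera mm -28.19
tickbelow [240 239 241 239 195 118 173 236 242]
  v 156.12 z 0.037 y along slide rel camera mm -38.49
  v 156.12 z 0.04 y along slide rel camera mm -38.04
tickabove [239 239 239 241 237 221 159 134 206 241]
  v 126.69 z 0.037 y along slide rel camera mm -18.36
  v 126.69 z 0.04 y along slide rel camera mm -18.15
```

View pics/c3.png

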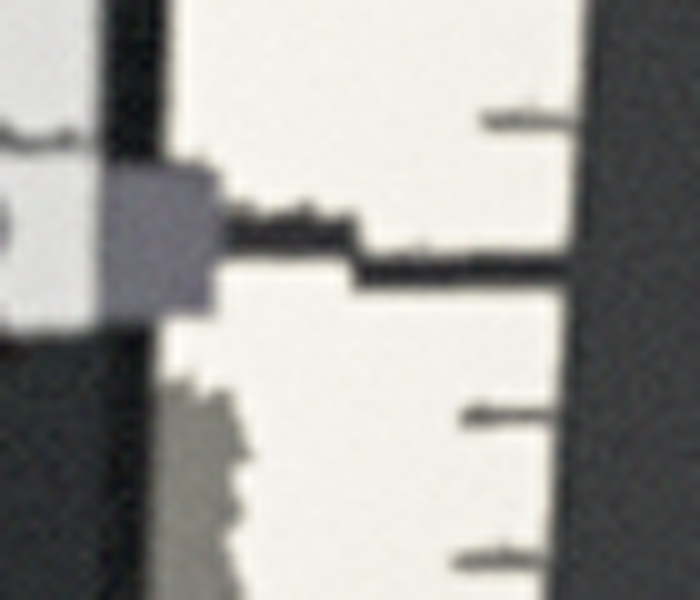

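The true offset is about 2.5 mm. I'll go back and make a shorter stroke of about 2.2 mm.

{"method": "drive_tool", "body": {"moves": [[[0,0,0],[-3.5,-1.0,0],0],[[0,0,0],[-3.6,-1.1,0],0],[[0,0,0],[0,0,3.5],0],[[0,0,0],[0,0,3.5],0],[[0,0,0],[0,0,1.5],0],[[0,0,0],[0,0,0],0],[[0,0,0],[0,0,0],0]]}}

```text
time_s: 10.42
tool_pos: [0.4804, -0.1033, 0.0892]
orientation: [0.838, 0.546, -0.002, -0.001]
force: [-1.0, 0.4, 0.9]
finger_gap: 0.0001
gripper_force: 0.0
```

{"method": "drive_tool", "body": {"moves": [[[0,0,0],[0,0,1.4],0],[[0,0,0],[0,0.48,-0.05],0],[[0,0,0],[0,0.48,-0.1],0],[[0,0,0],[0,0.48,0],0],[[0,0,0],[0,0.48,0],0],[[0,0,0],[0,0.48,0],0],[[0,0,0],[0,0.5,0.05],0],[[0,0,0],[0,0,0],0]]}}

```text
time_s: 11.08
tool_pos: [0.5115, -0.1149, 0.0783]
orientation: [0.838, 0.546, 0.002, 0.002]
force: [1.3, -1.0, 0.5]
finger_gap: -0.0001
gripper_force: 0.7
```

{"method": "drive_tool", "body": {"moves": [[[0,0,0],[0,0,-1.3],0],[[0,0,0],[0,-1.0,-3.0],0],[[0,0,0],[1.0,0,-3.5],0],[[0,0,0],[3,0,-2],0],[[0,0,0],[3,0,0],0],[[0,0,0],[0,0,0],0],[[0,0,0],[0,0,0],0],[[0,0,0],[0,0,0],0]]}}

```text
time_s: 11.75
tool_pos: [0.5273, -0.046, 0.1753]
orientation: [0.837, 0.547, -0.0, 0.0]
force: [0.5, 0.3, -1.3]
finger_gap: -0.0004
gripper_force: 0.0
```

```bash
cat >> h.py <<'E'
def measure(fn):
    s,p,M=look(fn);g=cv2.imread(fn,0).astype(float);print(s["time_s"],s["tool_pos"],s["orientation"].round(3))
    f=np.array([.406,.914])
    # find scale: bright block; print dark-line centres for columns
    for u in range(340,400,3):
        pr=g[115:170,u:u+3].mean(1)
        if np.median(pr)<200: continue
        w=np.clip(200-pr,0,None);n,lab=cv2.connectedComponents((w>0).astype(np.uint8)[:,None])
        out=[]
        for i in range(1,n):
            k=lab[:,0]==i
            if w[k].sum()>60:
                v=115+(w[k]*np.where(k)[0]).sum()/w[k].sum();out.append((round(v,2),round(float((px(p,M,u+1,v,.038)[:2]-M[:2,3])@f*1e3),2)))
        print(u,out)
E
python3 -c "
from h import *
measure('pics/w4.png')"
```

```text
11.75 [ 0.52730569 -0.04601366  0.17525095] [ 0.837  0.547 -0.     0.   ]
355 [(np.float64(135.19), -24.69)]
358 [(np.float64(135.75), -25.06)]
361 [(np.float64(135.57), -24.93)]
364 [(np.float64(135.16), -24.65)]
367 [(np.float64(135.59), -24.93)]
370 [(np.float64(136.0), -25.19)]
373 [(np.float64(135.78), -25.03)]
376 [(np.float64(135.72), -24.98)]
379 [(np.float64(135.72), -24.97)]
382 [(np.float64(120.65), -14.92), (np.float64(135.69), -24.95), (np.float64(150.56), -35.08), (np.float64(164.92), -45.09)]
385 [(np.float64(120.55), -14.85), (np.float64(135.74), -24.97), (np.float64(150.51), -35.04), (np.float64(165.09), -45.2)]
```

The index is within about 0.2 mm of the mark here. I'll move the camera straight above the index to remove parallax.

{"method": "drive_tool", "body": {"moves": [[[0,0,0],[-2.5,0,0],0],[[0,0,0],[0,0,0],0],[[0,0,0],[0,0,0],0],[[0,0,0],[0,0,0],0]]}}

```text
time_s: 12.13
tool_pos: [0.5168, -0.0695, 0.1749]
orientation: [0.838, 0.546, -0.0, -0.0]
force: [0.6, -0.3, 0.0]
finger_gap: -0.0
gripper_force: 0.0
```

```bash
sed -i 's/115:170/70:140/;s/v=115/v=70/' h.py; python3 -c "
from h import *
measure('pics/w5.png')
im=cv2.imread('pics/w5.png');cv2.imwrite('pics/c5.png',cv2.resize(im[50:250,200:420],(660,600),interpolation=cv2.INTER_CUBIC))
"
```

```text
12.1333 [ 0.51681634 -0.06947899  0.17489791] [ 0.838  0.546 -0.    -0.   ]
355 [(np.float64(95.56), 1.09)]
358 [(np.float64(95.05), 1.41)]
361 [(np.float64(95.53), 1.11)]
364 [(np.float64(95.31), 1.25)]
367 [(np.float64(94.9), 1.52)]
370 [(np.float64(95.49), 1.15)]
373 [(np.float64(96.05), 0.8)]
376 [(np.float64(95.91), 0.89)]
379 [(np.float64(95.87), 0.92)]
382 [(np.float64(95.9), 0.91)]
385 [(np.float64(95.86), 0.93), (np.float64(111.49), -9.09), (np.float64(126.86), -19.17)]
388 [(np.float64(79.71), 11.05), (np.float64(95.84), 0.95), (np.float64(111.52), -9.1), (np.float64(127.01), -19.27)]
391 [(np.float64(79.6), 11.13), (np.float64(95.66), 1.07), (np.float64(111.57), -9.13), (np.float64(131.64), -22.35)]
```

View pics/c5.png

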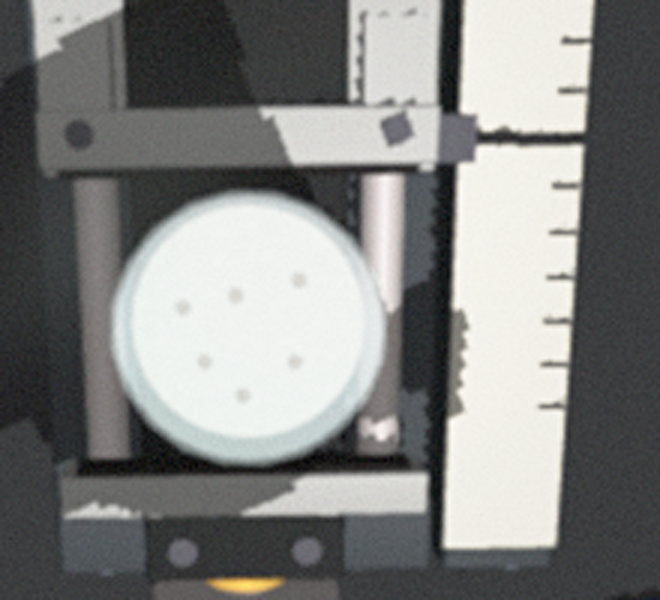

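From above, the index is about 0.3 mm short of the mark and the dish has play. One 4 mm finishing roll should correct it.

{"method": "drive_tool", "body": {"moves": [[[0,0,0],[-2.1,-0.1,0],0],[[0,0,0],[-2.2,-0.1,0],0],[[0,0,0],[0,0,4.0],0],[[0,0,0],[0,0,3.5],0],[[0,0,0],[0,0,1.5],0],[[0,0,0],[0,0,0],0],[[0,0,0],[0,0,0.5],0],[[0,0,0],[0,0,0.25],0]]}}

```text
time_s: 12.85
tool_pos: [0.4992, -0.1068, 0.0786]
orientation: [0.837, 0.547, 0.001, 0.001]
force: [-2.7, -0.0, 26.4]
finger_gap: 0.0001
gripper_force: 13.0
```

{"method": "drive_tool", "body": {"moves": [[[0,0,0],[0,0,0],0],[[0,0,0],[0,0.25,0],0],[[0,0,0],[0,0.25,0],0],[[0,0,0],[0,0,0],0]]}}

```text
time_s: 13.18
tool_pos: [0.504, -0.1091, 0.079]
orientation: [0.837, 0.546, 0.001, 0.001]
force: [-0.3, 1.1, 6.8]
finger_gap: -0.0001
gripper_force: 3.3
```

{"method": "drive_tool", "body": {"moves": [[[0,0,0],[0,0,-1.5],0],[[0,0,0],[0,0,-4.0],0],[[0,0,0],[0,0,-4.1],0],[[0,0,0],[2.2,-0.1,0],0],[[0,0,0],[2.1,-0.2,0],0],[[0,0,0],[0,0,0],0],[[0,0,0],[0,0,0],0],[[0,0,0],[0,0,0],0]]}}

```text
time_s: 13.85
tool_pos: [0.517, -0.0692, 0.1738]
orientation: [0.838, 0.546, -0.0, 0.0]
force: [-0.9, -0.0, 0.4]
finger_gap: 0.0002
gripper_force: 0.0
```

```bash
python3 -c "
from h import *
measure('pics/w6.png')
M=0
s,p,M=look()
for d in manip.spot_in(p,'dish_center')[:2]: print((M@np.r_[d['location'],1])[:3].round(4))
"
```

```text
13.85 [ 0.51698372 -0.06917948  0.17380835] [ 0.838  0.546 -0.     0.   ]
355 [(np.float64(96.69), 0.39)]
358 [(np.float64(95.75), 0.99)]
361 [(np.float64(96.64), 0.44)]
364 [(np.float64(96.5), 0.54)]
367 [(np.float64(96.56), 0.51)]
370 [(np.float64(96.47), 0.58)]
373 [(np.float64(96.67), 0.46)]
376 [(np.float64(96.61), 0.5)]
379 [(np.float64(96.55), 0.55)]
382 [(np.float64(96.62), 0.51)]
385 [(np.float64(96.55), 0.56), (np.float64(112.26), -9.48), (np.float64(127.64), -19.54)]
388 [(np.float64(80.42), 10.64), (np.float64(96.57), 0.56), (np.float64(112.37), -9.54), (np.float64(127.64), -19.53)]
391 [(np.float64(80.29), 10.73), (np.float64(96.5), 0.61), (np.float64(112.12), -9.37), (np.float64(132.96), -23.06)]
[ 0.5929 -0.1919  0.0145]
[ 0.3812 -0.1313  0.0106]
```

```bash
python3 -c "
from cell import manip
print(manip.close_job())"
```

```text
the job is handed in; nothing more can be done
None
```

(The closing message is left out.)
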